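# Clamp a block in a leaf drill jig and hold it shut with the pin

### The arm

A 6-joint arm with a two-finger parallel gripper is mounted at the origin on the work surface; the furniture and walls round the work are solid. World frame = base frame: x ahead of the robot, y to its left, z up, the work surface at z = 0. Lengths are in m, angles in degrees, forces in N, time in s.
With the tool pointing down it reaches from about 0.375 to 0.9 m from the base axis. Payload 3.1 kg.
Tool frame: the origin (TCP) lies on the front face of the gripper's body, between the roots of the fingers; the fingertips stand 70 mm ahead of it and the grasp point (between the pads) lies 51 mm ahead of it (robot.tcp_to_tips is the distance from the TCP to the fingertips, in m); z points along the fingers, y is the line along which they close (so a half turn about z gives the same grasp; the last joint's range is limited). The gripper opens to 87 mm and grips with 3 to 60 N. Pads are 19 mm wide; open, the fingers measure 117 mm over their backs; the gripper's body (75 mm by 190 mm) begins 51 mm behind the grasp point.
Start: joints at [54.345, 30.224, 82.088, -0, 67.689, -10.227], TCP at [0.268, 0.564, 0.292] pointing down, gripper open.
Joint ranges: [-176.69, 176.69], [-43.24, 126.21], [12.49, 139.97], [-82, 262], [0, 151.66], [-163.58, 163.58]. Speed limits (degrees/s): [159.86, 159.86, 180, 180, 180, 180].

### API

Orientations are given as a 3x3 rotation matrix whose columns are the frame's x, y, z axes.
In Python, from bench import robot gives the robot as it stands. Calls block until the motion is done:
- robot.reach(position, orientation): joint-space move of the TCP to a pose.
- robot.movel(position, attitude=None, max_speed=0.15, guard=None): straight line of the TCP; attitude=None keeps the orientation; max_speed is the mean speed in m/s. With guard (N) it stops when the force on the tool has changed by that much, and returns True; else False.
- robot.set_joints(angles): joint-space move.
- robot.move_gripper(opening, f_grip=None): opening from 0.0 (shut) to 1.0 (fully open); f_grip is the grip in N (None keeps the last); returns when the fingers have stopped.
- robot.hold(seconds).
- robot.inverse_kinematics(position, orientation): joint angles nearest the present ones, or None.
- robot.snapshot(name): name is "scene" or "top" or "wrist"; returns a dict with "image" (420x560x3 uint8, blue, green, red), "fovy" (degrees; the focal length in pixels is half the picture's height over the tangent of half this angle, whatever the lens; pixels are square), "cx", "cy" (the principal point, pixels), "D" ([k1, k2, p1, p2, k3] as OpenCV has them; the pictures are not rectified), "world_from_camera" (4x4, takes a point from camera to world coordinates). Camera axes: x right, y up, looking along -z (the intrinsics and any distortion apply to the point x, -y, -z); pixel columns grow to the right and rows downward; lengths in m; the calibration is good to about 2 mm. A picture is of the moment at which its call begins. There is no depth.
A pose or a line that the arm cannot do raises robot.PlanningError and nothing moves.
- robot.close_job(): hands the job in; it is judged then, once.
Readings, each from a call of its own:
- robot.get_time(): time.
- robot.get_joint_positions(): joint angles.
- robot.get_qd(): joint speeds.
- robot.get_tau(): joint torques, N m.
- robot.get_ee_pos(): TCP position.
- robot.get_tool_rot(): TCP orientation.
- robot.get_contact_force(): force on the tool from outside, world axes, zero at the start.
- robot.get_moment(): the same for the moment, N m.
- robot.get_width(): opening from 0.0 (shut) to 1.0 (fully open).
- robot.get_finger_force(): force on a finger pad.
Only numpy, scipy, OpenCV 4.12 (cv2) and the standard library are available. Lean on these libraries where they do the work, as an engineer would, in place of code of your own. Each camera call takes 0.05 s, during which the arm holds its last target. There are 200 camera calls.

### The job

Get the drill jig ready for drilling: slide its jaw up until it presses the wooden block firmly against the end stop, then swing the hinged leaf down onto the block, and then take the pin from its wooden stand and push it through the hole in the leaf into the post below. A spring pad under the block pushes the leaf up again, so bear down on the pin until the leaf is fully shut, and finish like that, with the gripper still on the pin, pressing it down and keeping the leaf shut (do not let go). Leave the rivet tub and the black saddle block where they are.

Things in the scene. Friction and masses are not known exactly. Their poses are not given: they have to be found in the camera images.
- jig: Fixed aluminium leaf drill jig; origin under its base (x +-85, y -165 to +80, 18 mm thick). x points from latch post to hinge, y from sliding jaw to end stop, z up. Rails 30 mm high (over the table) run beside the block; end stop: steel bar, top z 50, face at y 55; hinge cheeks, top z 78, at x 72, y +-41. Latch post 30 x 34 mm, top z 63, at x -45, y 0.
- post_hole (a point): Centre of the mouth of the round vertical pin hole in the top of the latch post (at x -45, y 0, z 63 mm in the jig; axes as the jig). 15 mm wide, chamfered, 38 mm deep.
- block_seat (a point): Point in the jig (x 10, y 0, z 40 mm; axes as the jig) where the block's centre is when it lies against the end stop and is pressed fully down.
- block_center (a point): Centre of the loose pine block, 45 x 110 x 40 mm, long along jig y, about 0.11 kg. It lies between the rails (1.5 mm play a side) on a brass spring pad that lifts it 3 mm (top at z 63 mm), 6 to 18 mm short of the end stop. The pad yields from 10 N, is 3 mm down at 14 N on the block: 6 to 8 N at the pin.
- jaw (a joint): Travel in m of the steel sliding jaw towards the end stop (jig +y), 0 (fully back) to 0.050, starts at 0 to 0.012. It touches the block when the block is against the stop at 0.040. It drags with about 2 N and stays where it is left.
- jaw_tab (a point): Centre of the top of the jaw's upright thumb tab, z 80 mm: 26 mm along jig x, 12 mm along y, rising 48 mm from the jaw's carriage; it can be pinched along y or pushed. At x -32, y -145 mm + travel in the jig; axes as the jig. The jaw's low nose (top z 44 mm) is beside and ahead of it, at jig x -10 to 30, from 30 mm further in +y.
- leaf (a joint): Opening angle in rad of the steel hinged leaf: 0 fully shut, 1.6 fully open; starts 1.15 to 1.4. A stiff hinge (0.12 N m): it stays where it is left. Swung down it comes to rest on the raised block at about 0.06, where the pin already goes in.
- leaf_hinge (a point): Point on the hinge axis in the middle of the leaf's width (x 75, y 0, z 68 mm in the jig); the axis runs along the jig's y (axes as the jig).
- leaf_edge (a point): Middle of the leaf's free edge on its outer face (upper when shut), 140 mm from the hinge axis. Leaf 60 mm wide, 8 mm thick, hinge axis at mid-thickness, outer face at z 72 mm when shut; its 16 mm pin hole is 120 mm from the axis, over the post's hole when shut; a drill bush 65 mm from it bears on the block.
- pin_head (a point): Mid-height of the pin's grip, 67 mm above its tip, on its axis (z). Upright steel pin, 0.1 kg, 85 mm long: from the tip a shank 12 mm wide, 44 mm long with tapered tip, a collar 28 mm wide, 5 mm thick, and a round grip 22 mm wide, 36 mm high. Fully seated, the collar lies on the shut leaf and the tip is 28 mm above the table.
- pin_tip (a point): Centre of the pin's lower end. In the stand it is 6 mm above the table.
- stand: Fixed wooden pin stand, 70 x 70 x 50 mm, with a 14 mm hole 46 mm deep in the middle of its top, where the pin stands at the start with its collar on the stand's top. Origin under its centre.
- pin: The pin described at pin_head; origin at its tip, z up the pin.
- rivet_tub: Small round plastic tub with rivets, 87 mm wide, 57 mm high, loose; a bystander. Origin under its centre.
- saddle_block: Loose black moulded saddle, 40 x 90 x 40 mm; a bystander. Origin under its centre.
- block: The pine block itself, described at block_center; origin under its centre.
There are look-alikes about, which are no part of the job. What is shaped like the pin but red is not meant.

How it is judged:
By the outcome, as a careful person would: the job done as asked, in the order asked, and still so for the second after the job is handed in, while the arm keeps its last pose, push and grip.
It also fails if it takes over 72 s, if anything falls off the work surface, if the arm or the gripper's body presses on something with over 40 N, if the wrist force passes 120 N, or if a joint passes its speed limit or range.

## Working session

There is one attempt and no reset: what is moved stays moved. The work goes in short steps, each a Python script; the robot and the scene stay as the last script left them, time stands still between calls to the robot, and variables do not carry over. Pictures are saved under pics/ and viewed, at most 10 in all, crops included, and the job is handed in when it is done.

```bash
mkdir -p pics; ls; python3 - <<'E'
from bench import robot
import cv2,pickle,numpy as np
for n in ("scene","top","wrist"):
    s=robot.snapshot(n); pickle.dump(s,open(f"pics/{n}0.pkl","wb")); cv2.imwrite(f"pics/{n}0.png",s["image"])
    print(n,s["fovy"],s["cx"],s["cy"],s["D"],np.round(s["world_from_camera"],3).tolist())
a=[cv2.imread(f"pics/{n}0.png") for n in("scene","top")]
E
```

```text
pics
scene 48.80180393521303 275.977758386179 209.28752735526575 [-0.15124216  0.          0.          0.          0.        ] [[0.681, 0.459, -0.57, -0.033], [-0.732, 0.419, -0.537, -0.563], [-0.007, 0.783, 0.621, 0.717], [0.0, 0.0, 0.0, 1.0]]
top 48.09060727423689 275.66936649785396 209.30137957461164 [0.00881562 0.         0.         0.         0.        ] [[0.002, 0.998, -0.063, 0.47], [-1.0, 0.001, -0.01, -0.015], [-0.01, 0.063, 0.998, 1.208], [0.0, 0.0, 0.0, 1.0]]
wrist 59.82020938455721 269.71885993319023 211.08481605384193 [0.01952711 0.         0.         0.         0.        ] [[0.43, -0.863, -0.264, 0.195], [0.903, 0.41, 0.129, 0.599], [-0.003, -0.294, 0.956, 0.384], [0.0, 0.0, 0.0, 1.0]]
```

View pics/scene0.png

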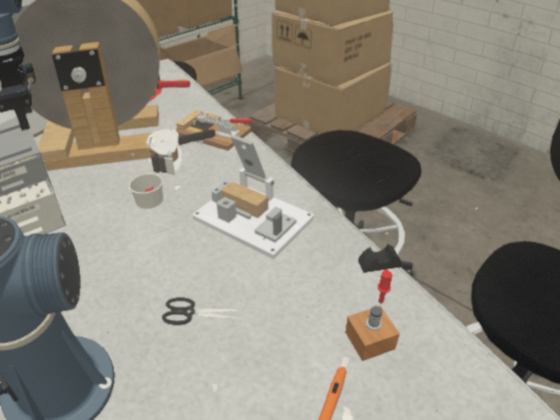

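View pics/top0.png

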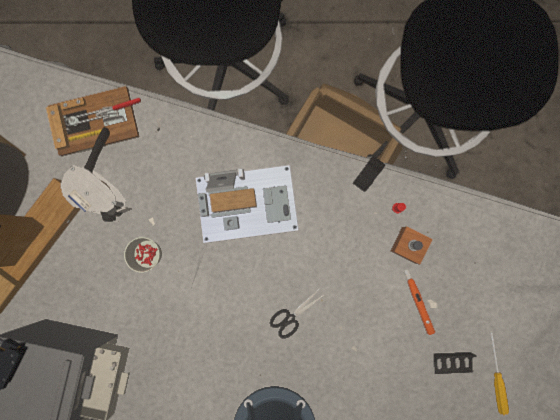

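The scene view shows the jig at (253,215), with its leaf open at (250,160) and jaw tab at (277,220). The pin stands in its stand at (375,318), with a red look-alike at (385,285).
In the top view the jig base spans (197–297,167–242), with the hinge away from the robot and the jaw on the right. The stand with the grey pin is at (413,245) and the red one at (400,207). The grey pin in the wooden stand fits the description. I'll confirm it in one enlarged composite.

```bash
cat > h.py <<'E'
import cv2,numpy as np,pickle
def ray(s,uv):
    H,W=s["image"].shape[:2]; f=H/2/np.tan(np.radians(s["fovy"]/2))
    K=np.array([[f,0,s["cx"]],[0,f,s["cy"]],[0,0,1.]])
    p=cv2.undistortPoints(np.array(uv,float).reshape(-1,1,2),K,np.array(s["D"],float)).reshape(-1,2)
    T=np.array(s["world_from_camera"]); d=np.c_[p[:,0],-p[:,1],-np.ones(len(p))]@T[:3,:3].T
    return T[:3,3],d
def plane(s,uv,z):
    o,d=ray(s,uv); return o+d*((z-o[2])/d[:,2])[:,None]
def tri(views):
    A=np.zeros((3,3));b=np.zeros(3);L=[]
    for s,uv in views:
        o,d=ray(s,uv); d=d[0]/np.linalg.norm(d[0]); P=np.eye(3)-np.outer(d,d);A+=P;b+=P@o;L.append((o,P))
    x=np.linalg.solve(A,b); return x,[round(float(np.linalg.norm(P@(x-o)))*1e3,1) for o,P in L]
def proj(s,X):
    H,W=s["image"].shape[:2]; f=H/2/np.tan(np.radians(s["fovy"]/2))
    T=np.array(s["world_from_camera"]);c=(np.atleast_2d(X)-T[:3,3])@T[:3,:3]
    c=c*[1,-1,-1];K=np.array([[f,0,s["cx"]],[0,f,s["cy"]],[0,0,1.]])
    return cv2.projectPoints(c,np.zeros(3),np.zeros(3),K,np.array(s["D"],float))[0].reshape(-1,2)
def crop(im,x,y,w,h,k): return cv2.resize(im[y:y+h,x:x+w],None,fx=k,fy=k,interpolation=cv2.INTER_CUBIC)
E
python3 - <<'E'
from h import *
t,s=[pickle.load(open(f"pics/{n}0.pkl","rb")) for n in("top","scene")]
im=t["image"];hsv=cv2.cvtColor(im,cv2.COLOR_BGR2HSV)
print("base px",im[235,270],im[172,280],"table",im[260,260])
roi=np.zeros(im.shape[:2],np.uint8);roi[155:255,185:310]=1
g=im.astype(int)
m=((g[...,0]>g[...,2]+6)&(g.min(2)>150)).astype(np.uint8)*roi
m=cv2.morphologyEx(m,cv2.MORPH_OPEN,np.ones((3,3)))
pts=np.argwhere(m)[:,::-1].astype(np.float32); r=cv2.minAreaRect(pts); c=cv2.boxPoints(r)
P=plane(t,c,.018);print(m.sum(),c.tolist());print(np.round(P,4).tolist());print([round(float(np.linalg.norm(P[i]-P[(i+1)%4])),4) for i in range(4)])
for n,v,box in(("top",t,(380,220,60,50)),("scene",s,(335,295,75,65))):
    x,y,w,h=box;q=cv2.cvtColor(v["image"],cv2.COLOR_BGR2HSV)[y:y+h,x:x+w]
    mm=((q[...,0]<18)&(q[...,1]>90)&(q[...,2]>50)).astype(np.uint8)
    p=np.argwhere(mm)[:,::-1].astype(np.float32)+[x,y];rr=cv2.minAreaRect(p.astype(np.float32));print(n,rr)
    if n=="top":
        B=plane(v,cv2.boxPoints(rr),.05);print(np.round(B,4).tolist(),np.round(B.mean(0),4))
a=crop(im,190,155,120,100,4);b=crop(s["image"],185,115,135,140,3);c1=crop(im,375,195,66,75,3);d=crop(s["image"],340,262,66,95,3)
cv=np.zeros((600,800,3),np.uint8)
a=crop(im,190,158,115,92,4);b=crop(s["image"],190,130,130,120,3)
cv[:368,:460]=a
d=crop(s["image"],340,262,80,95,4);cv[:380,470:790]=d
c1=crop(im,380,190,66,80,2.5);cv[390:590,0:165]=c1
b=crop(s["image"],190,130,130,105,2);cv[390:600,180:440]=b
cv2.imwrite("pics/comp.png",cv)
E
```

```text
base px [141 148 155] [209 205 200] table [149 160 164]
2467 [[194.78567504882812, 177.8365478515625], [288.52923583984375, 165.21722412109375], [297.179443359375, 229.475830078125], [203.43588256835938, 242.09515380859375]]
[[0.626, 0.2033, 0.018], [0.6585, -0.0355, 0.018], [0.4949, -0.0573, 0.018], [0.4627, 0.1793, 0.018]]
[0.241, 0.165, 0.2388, 0.165]
top ((411.2000427246094, 244.6000213623047), (32.199378967285156, 28.621667861938477), 26.56505012512207)
[[0.4441, -0.2838, 0.05], [0.5067, -0.316, 0.05], [0.4716, -0.3855, 0.05], [0.4093, -0.3533, 0.05]] [ 0.4579 -0.3346  0.05  ]
scene ((370.44342041015625, 327.8862609863281), (54.75216293334961, 48.634891510009766), 69.27444458007812)
```

View pics/comp.png

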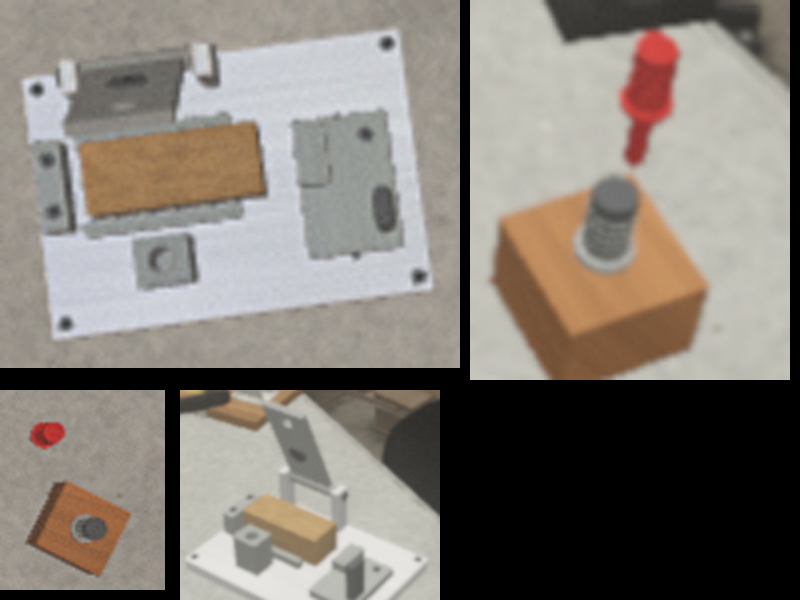

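The composite confirms it. The grey knurled pin is in the wooden stand (grip top at scene px (376.5,309.5) and top px (418.4,244.8)), and the red one stands apart and is not meant. Next I compute the poses and make the first move, to a wrist view above the jig.

```bash
cat >> h.py <<'E'
def Rz(a): c,s=np.cos(a),np.sin(a); return np.array([[c,-s,0],[s,c,0],[0,0,1.]])
def down(ydir):  # tool z down, y along ydir (xy)
    y=np.array([*ydir[:2],0.]);y/=np.linalg.norm(y);z=np.array([0,0,-1.]);return np.c_[np.cross(y,z),y,z]
E
python3 - <<'E'
from h import *
from bench import robot
t,s=[pickle.load(open(f"pics/{n}0.pkl","rb")) for n in("top","scene")]
C=np.array([[0.626,0.2033],[0.6585,-0.0355],[0.4949,-0.0573],[0.4627,0.1793]])
y=(C[0]-C[1]+C[3]-C[2]);y/=np.linalg.norm(y);yaw=np.arctan2(-y[0],y[1]);R=Rz(yaw)
o=np.r_[C.mean(0)+.0425*y,0]
J=lambda *p:o+R@np.array(p)
print("yaw",np.degrees(yaw),"o",o)
print("pin top",tri([(t,(418.4,244.8)),(s,(376.5,309.5))]))
print("post hole top-cam",plane(t,(231.2,223),.063)," predicted",J(-.045,0,.063), "2view",tri([(t,(231.2,223)),(s,(190+(252-180)/2,130+(537-390)/2))]))
print("tab 2view",tri([(t,(286,209.5)),(s,(190+(351-180)/2,130+(552-390)/2))]),J(-.032,-.145,.08))
np.savez("jig.npz",o=o,yaw=yaw)
# tool frame camera offset
w=pickle.load(open("pics/wrist0.pkl","rb"));T=np.array(w["world_from_camera"])
Rt=robot.get_tool_rot();print("cam in tool",Rt.T@(T[:3,3]-robot.get_ee_pos()),"look",Rt.T@-T[:3,2])
print(robot.get_time())
for sg in(1,-1):
    q=robot.inverse_kinematics(J(-.045,-.06,.25),down(sg*R[:,0]));print(sg,q)
E
```

```text
yaw 7.75010644038158 o [0.55479376 0.11456179 0.        ]
pin top (array([ 0.4573349 , -0.34002719,  0.08945676]), [0.8, 0.8])
post hole top-cam [[0.50948149 0.10481432 0.063     ]]  predicted [0.5102048  0.10849342 0.063     ] 2view (array([0.50912603, 0.10562031, 0.05932119]), [0.6, 0.6])
tab 2view (array([ 0.53920454, -0.02666988,  0.09070515]), [2.3, 2.3]) [ 0.54263971 -0.03342902  0.08      ]
cam in tool [ 0.08061116  0.00031534 -0.09199129] look [-0.29451545 -0.00159525  0.95564539]
0.15
1 [-6.90532522e+00  2.55919964e+01  9.95463659e+01 -2.54444375e-14
  5.48616377e+01 -1.46554317e+01]
-1 None
```

```bash
python3 - <<'E'
from h import *
from bench import robot
d=np.load("jig.npz");o,yaw=d["o"],float(d["yaw"]);R=Rz(yaw);J=lambda *p:o+R@np.array(p)
robot.move_gripper(0.0,20)
robot.reach(J(-.045,-.06,.27),down(R[:,0]))
s=robot.snapshot("wrist");pickle.dump(s,open("pics/w1.pkl","wb"))
robot.movel(J(-.045,-.11,.27))
s2=robot.snapshot("wrist");pickle.dump(s2,open("pics/w2.pkl","wb"))
k=1.4
cv2.imwrite("pics/w1.png",cv2.resize(s["image"],None,fx=k,fy=k))
print(proj(s,[J(-.045,0,.063),J(-.032,-.14,.08),J(-.085,.08,.018),J(-.085,-.165,.018)])*k,robot.get_time(),robot.get_contact_force())
E
```

```text
[[376.62326824 177.62017579]
 [397.49527047 410.66099375]
 [310.82443722  36.57489383]
 [323.37383957 398.11772534]] 4.3167 [-0.52591531  0.43204002 -0.01590883]
```

View pics/w1.png

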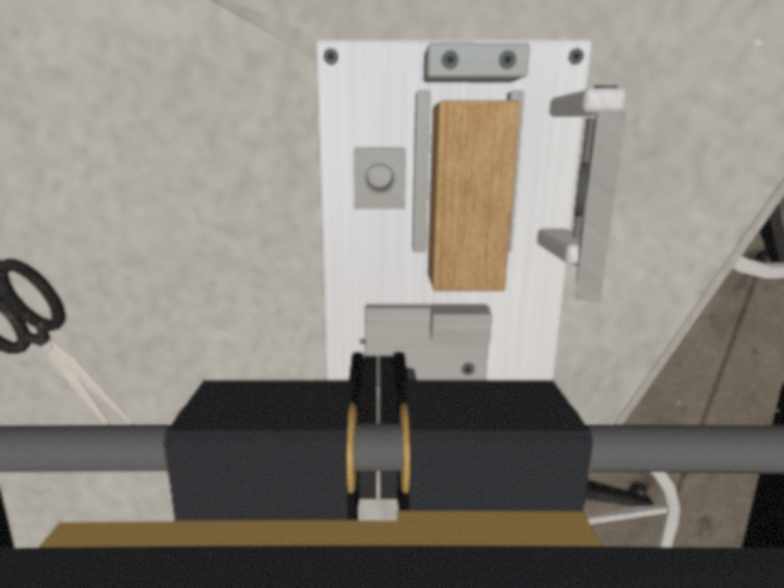

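The wrist view shows the jig: hole at (379.5,177), block (432–520,100–290), base corners (318,41) and (591,41), and the leaf on the right. The tab is hidden behind the gripper. I'll refine the jig pose from these points.

```bash
python3 - <<'E'
from h import *
d=np.load("jig.npz");o,yaw=d["o"],float(d["yaw"]);R=Rz(yaw);J=lambda *p:o+R@np.array(p)
a,b=[pickle.load(open(f"pics/w{i}.pkl","rb")) for i in(1,2)]
k=1.4;h=np.array([379.5,177.2])/k
x0,y0=(h-26).astype(int);tp=a["image"][y0:y0+52,x0:x0+52]
r=cv2.matchTemplate(b["image"],tp,cv2.TM_CCOEFF_NORMED);_,v,_,l=cv2.minMaxLoc(r)
h2=h+np.array(l)-[x0,y0];print(v,h,h2)
X,e=tri([(a,h),(b,h2)]);print("hole",X,e)
loc=lambda P:np.round((P-o)@R*1e3,1)
print("hole in old jig",loc(plane(a,h,.063)),loc(plane(b,h2,.063)))
print("base corners/edges",loc(plane(a,np.array([[318,41],[591,41],[327,378],[555,380]])/k,.018)))
print("stop screws",loc(plane(a,np.array([[450,59],[508,59]])/k,.05)))
print("block top corners",loc(plane(a,np.array([[437,100],[520,100],[430,290],[506,290]])/k,.063)))
E
```

```text
0.7480733394622803 [271.07142857 126.57142857] [272.07142857  57.57142857]
hole [0.51202303 0.10919823 0.06606035] [0.3, 0.3]
hole in old jig [[-43.4   0.2  63. ]] [[-42.8   0.8  63. ]]
base corners/edges [[ -80.7   77.6   18. ]
 [  85.    77.3   18. ]
 [ -81.8 -148.4   18. ]
 [  87.1 -149.8   18. ]]
stop screws [[-4.1 63.4 50. ]
 [28.1 63.4 50. ]]
block top corners [[-12.   41.3  63. ]
 [ 33.3  41.3  63. ]
 [-12.4 -67.   63. ]
 [ 33.9 -66.9  63. ]]
```

```bash
cat >> h.py <<'E'
def jig():
    d=np.load("jig.npz");o,yaw=d["o"],float(d["yaw"]);R=Rz(yaw);return o,R,(lambda *p:o+R@np.array(p))
E
python3 - <<'E'
from h import *
from bench import robot
o,R,J=jig(); np.savez("jig.npz",o=o+R@[.0018,.0003,0],yaw=np.load("jig.npz")["yaw"])
o,R,J=jig(); Z=.128
loc=lambda:np.round((robot.get_ee_pos()-o)@R*1e3,1)
robot.movel(J(-.032,-.175,.22),down(R[:,0]),max_speed=.3)
print(robot.movel(J(-.032,-.175,Z),guard=8), loc())
print(robot.movel(J(-.032,-.128,Z),max_speed=.07,guard=15), loc(),R.T@robot.get_contact_force())
print(robot.movel(J(-.032,-.110,Z),max_speed=.02,guard=20), loc(),R.T@robot.get_contact_force())
robot.hold(.3);print(loc(),R.T@robot.get_contact_force(),robot.get_time())
s=robot.snapshot("wrist");cv2.imwrite("pics/w3.png",s["image"]);pickle.dump(s,open("pics/w3.pkl","wb"))
s=robot.snapshot("scene");pickle.dump(s,open("pics/s3.pkl","wb"))
c=np.zeros((420,790,3),np.uint8);c[:,:390]=pickle.load(open("pics/w3.pkl","rb"))["image"][:,90:480];q=crop(s["image"],190,130,130,130,3);c[:390,400:790]=q
cv2.imwrite("pics/c3.png",c)
E
```

```text
False [ -31.4 -174.7  128.9]
False [ -32.6 -127.4  127.7] [ 0.29008539 -0.16398718  0.69651718]
True [ -32.2 -122.3  127.7] [-0.57505745 -2.75203245  1.84112868]
[ -32.3 -122.3  127.4] [ 0.88535181 -1.86021724  0.7000777 ] 7.1833
```

View pics/c3.png

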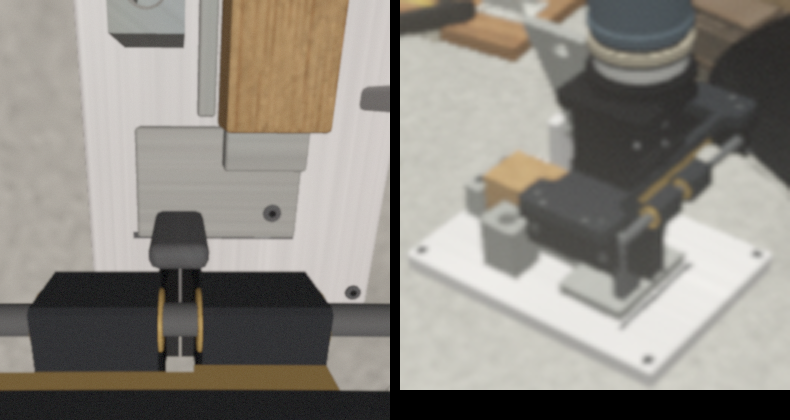

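The view shows the dark tab (180,240) in front of the fingers and the nose at the block. The force has relaxed after the stop, so I'll press again and check.

```bash
python3 - <<'E'
from h import *
from bench import robot
o,R,J=jig(); Z=.128
loc=lambda:np.round((robot.get_ee_pos()-o)@R*1e3,1)
for y in(-.1212,-.1202,-.1192,-.1182,-.117,-.1155):
    g=robot.movel(J(-.032,y,Z),max_speed=.01,guard=22);robot.hold(.05)
    f=R.T@robot.get_contact_force();print(y,g,loc(),np.round(f,1),robot.get_finger_force())
    if f[1]<-18 or g:break
s=robot.snapshot("wrist");pickle.dump(s,open("pics/w4.pkl","wb"))
print(robot.get_time())
E
```

```text
-0.1212 False [ -32.2 -122.2  127.6] [-0.2 -5.6 -1.6] 2.8896970488131046
-0.1202 False [ -32.1 -122.   127.6] [-1.4 -9.  -2. ] 4.481257069855928
-0.1192 False [ -32.1 -121.8  127.6] [ -2.2 -11.4  -2. ] 6.076980382204056
-0.1182 False [ -32.1 -121.7  127.6] [ -3.1 -15.6  -3. ] 7.678519785404205
-0.117 False [ -32.1 -121.6  127.6] [ -4.4 -19.3  -3.5] 9.606228098273277
8.8917
```

```bash
python3 - <<'E'
from h import *
from bench import robot
o,R,J=jig()
loc=lambda:np.round((robot.get_ee_pos()-o)@R*1e3,1)
D=down(R[:,1]);r=.10
def tcp(th):
    c=np.array([.075-r*np.cos(th)+.004*np.sin(th),0,.068+r*np.sin(th)+.004*np.cos(th)])
    return J(c[0]+.0095,0,c[2]+.07)
ok=[robot.inverse_kinematics(p,D) is not None for p in(J(.1,0,.33),tcp(1.5),tcp(0))];print(ok)
if all(ok):
    robot.movel(J(-.032,-.135,.128),max_speed=.1)
    robot.movel(J(-.032,-.135,.33),max_speed=.3)
    robot.reach(J(.1,0,.33),D)
    robot.movel(J(.1,0,tcp(1.5)[2]),max_speed=.2,guard=8)
    for th in np.r_[np.arange(1.5,.3,-.15),.2,.13,.08,.04,.0]:
        g=robot.movel(tcp(th),max_speed=.15 if th>.2 else .05,guard=6)
        print(round(th,2),g,loc(),np.round(R.T@robot.get_contact_force(),1))
        if g:break
    print(robot.get_time())
E
```

```text
[True, True, True]
1.5 False [ 8.200e+01 -1.000e-01  2.401e+02] [ 1.5  0.5 -0.7]
1.35 False [ 67.    0.  237.2] [0.6 0.2 0.1]
1.2 False [ 52.5  -0.  232.8] [0.  0.3 0.1]
1.05 False [ 38.6   0.  226.7] [ 0.1 -0.4  0.3]
0.9 False [ 25.6   0.  218.7] [-0.5  0.4 -0.3]
0.75 False [1.41e+01 1.00e-01 2.09e+02] [-0.1 -0.5 -0.2]
0.6 False [4.300e+00 1.000e-01 1.977e+02] [0.1 1.5 0.5]
0.45 False [-3.800e+00  1.000e-01  1.851e+02] [ 0.4  0.  -0.2]
0.2 False [-12.9   0.  161.5] [-0.  -0.2 -0.4]
0.13 False [-14.4   0.  154.6] [ 0.2 -0.4 -0.2]
0.08 False [-15.1   0.  149.6] [-1.  -0.5 -0.7]
0.04 False [-1.470e+01 -1.000e-01  1.461e+02] [ 1.  -0.7  1.2]
0.0 False [-15.   -0.  142.6] [-0.1 -1.4  4.8]
15.5583
```

```bash
python3 - <<'E'
from h import *
from bench import robot
o,R,J=jig();D=down(R[:,1])
robot.movel(J(-.015,0,.25),max_speed=.25)
robot.movel(J(-.045,0,.25),max_speed=.25)
a=robot.snapshot("wrist");pickle.dump(a,open("pics/w5.pkl","wb"))
robot.move_gripper(.7,20)
P=np.array([.4575,-.340,.30])
for ang in(0,-40,40,90):
    Dp=down(Rz(np.radians(ang))@[0,1,0]);q=robot.inverse_kinematics(P,Dp);print(ang,None if q is None else np.round(q,1))
    if q is not None:break
robot.reach(P,Dp);np.save("Dp.npy",Dp)
b=robot.snapshot("wrist");pickle.dump(b,open("pics/w6.pkl","wb"))
robot.movel(P-[0,0,.06],max_speed=.25)
b2=robot.snapshot("wrist");pickle.dump(b2,open("pics/w7.pkl","wb"))
print(proj(a,[J(-.045,0,.075)]),proj(b,[[.4575,-.34,.091]]),proj(b2,[[.4575,-.34,.091]]),robot.get_time())
c=np.zeros((420,800,3),np.uint8);c[:,:400]=a["image"][:,70:470];c[:,400:]=b2["image"][:,70:470];cv2.imwrite("pics/c5.png",c)
E
```

```text
0 [ -47.8   25.5   89.6   -0.    64.9 -137.8]
[[269.43389626 215.04105086]] [[268.48882133 197.23418501]] [[268.29671763 220.02225729]] 19.8083
```

View pics/c5.png

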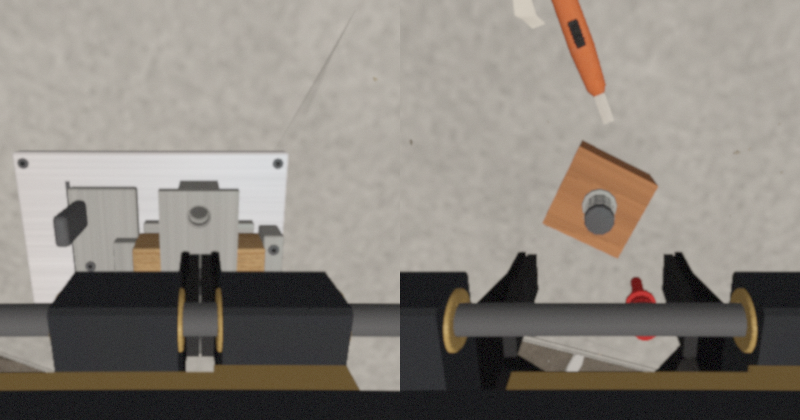

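The leaf lies shut with its hole at wrist px (269.5,215), predicted (269.4,215.0). The pin's grip top is at (269,219.5), predicted (268.3,220). The red look-alike at (310,310) is clear of the gripper. I'll check the pin by triangulating two wrist views, then grasp it.

```bash
python3 - <<'E'
from h import *
from bench import robot
V=[]
for n,z in(("w6",(268.5,197.2)),("w7",(268.3,220))):
    s=pickle.load(open(f"pics/{n}.pkl","rb"));x,y=int(z[0]),int(z[1])
    g=cv2.cvtColor(s["image"],cv2.COLOR_BGR2GRAY)[y-30:y+30,x-30:x+30]
    m=(g<88).astype(np.uint8);m=cv2.morphologyEx(m,cv2.MORPH_OPEN,np.ones((5,5)))
    N,L,st,c=cv2.connectedComponentsWithStats(m)
    i=min(range(1,N),key=lambda i:np.hypot(*(c[i]-30)));print(n,st[i],c[i]+[x-30,y-30]);
    cn=cv2.findContours((L==i).astype(np.uint8),0,1)[0][0];e=cv2.minEnclosingCircle(cn);print(e)
    V.append((s,c[i]+[x-30,y-30]))
print(tri(V),[plane(s,u,.091) for s,u in V])
E
```

```text
Traceback (most recent call last):
ValueError: min() iterable argument is empty
```

```bash
python3 - <<'E'
from h import *
V=[]
for n,z in(("w6",(268.5,197.2)),("w7",(268.3,220))):
    s=pickle.load(open(f"pics/{n}.pkl","rb"));x,y=int(z[0]),int(z[1])
    g=cv2.GaussianBlur(cv2.cvtColor(s["image"],cv2.COLOR_BGR2GRAY),(3,3),0)[y-30:y+30,x-30:x+30]
    print(g[30,10:50:3],g[10:50:3,30])
    med=np.median(g[28:33,28:33]);m=(abs(g.astype(float)-med)<10).astype(np.uint8);m=cv2.morphologyEx(m,cv2.MORPH_OPEN,np.ones((5,5)))
    N,L,st,c=cv2.connectedComponentsWithStats(m)
    i=L[30,30];print(n,med,st[i],c[i]+[x-30,y-30]);V.append((s,c[i]+[x-30,y-30]))
print(tri(V),[plane(s,u,.091) for s,u in V])
E
```

```text
[136 135 136 105  94  95  95  98  98 100  98 113 129 129] [149 118 105  77  97  97  96  98  95  96  97 123 131 135]
w6 96.0 [ 20  21  23  21 402] [268.87313433 197.64427861]
[136 135 111  90  94  94  94  95  96  97  97  98 115 129] [105  97  67  95  95  96  95  94  94  93  95  99 125 136]
w7 95.0 [ 17  18  28  26 586] [268.8105802  220.58703072]
(array([ 0.45765254, -0.33965573,  0.09178   ]), [0.0, 0.0]) [array([[ 0.45786133, -0.33967236,  0.091     ]]), array([[ 0.4579134 , -0.33964292,  0.091     ]])]
```

```bash
python3 - <<'E'
from h import *
from bench import robot
o,R,J=jig();D=down(R[:,1]);Dp=np.load("Dp.npy")
P=np.array([.4578,-.3397,0])
print(robot.movel(P+[0,0,.14],max_speed=.2,guard=8),robot.movel(P+[0,0,.1275],max_speed=.05,guard=8),robot.get_ee_pos())
robot.move_gripper(0,50);print("w",robot.get_width()*87,robot.get_finger_force(),robot.get_contact_force())
robot.movel(P+[0,0,.20],max_speed=.08);robot.movel(P+[0,0,.30],max_speed=.25)
print("w",robot.get_width()*87,robot.get_finger_force(),robot.get_contact_force())
robot.reach(J(-.045,0,.30),D)
s=robot.snapshot("wrist");pickle.dump(s,open("pics/w8.pkl","wb"));t=robot.snapshot("scene");pickle.dump(t,open("pics/s8.pkl","wb"))
robot.movel(J(-.045,0,.226),max_speed=.15)
s2=robot.snapshot("wrist");pickle.dump(s2,open("pics/w9.pkl","wb"))
print(robot.get_time(),proj(s2,[J(-.045,0,.226-.1215),J(-.045,0,.226-.0365),J(-.045,0,.0785)]))
c=np.zeros((420,800,3),np.uint8);c[:,:400]=s2["image"][:,70:470];c[:390,405:795]=crop(t["image"],190,100,130,130,3);cv2.imwrite("pics/c8.png",c)
E
```

```text
False False [ 0.45776462 -0.33963565  0.12754495]
w 20.770302886433868 49.99984748661518 [-0.81697962 -0.26226144  1.12685092]
w 20.94827407572867 50.000052927061915 [-1.25893695  0.31951686 -0.82087427]
25.675 [[270.71996126 232.60080235]
 [270.92170536 306.92935116]
 [270.6843601  219.42579876]]
```

View pics/c8.png

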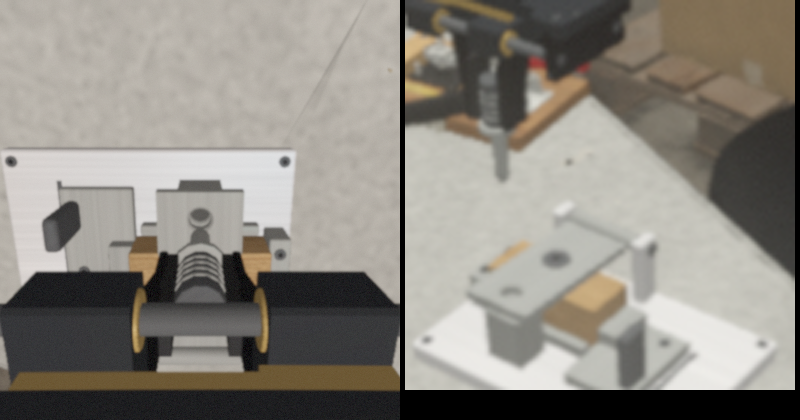

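The pin tip (270.5,231) is above the leaf hole (270,217), as predicted. I'll insert with guards.

```bash
python3 - <<'E'
from h import *
from bench import robot
o,R,J=jig()
loc=lambda:np.round((robot.get_ee_pos()-o)@R*1e3,1)
g=robot.movel(J(-.045,0,.192),max_speed=.06,guard=6);print(g,loc(),np.round(R.T@robot.get_contact_force(),1))
if not g:
    for z,gd in((.178,6),(.162,8)):
        g=robot.movel(J(-.045,0,z),max_speed=.04,guard=gd);print(z,g,loc(),np.round(R.T@robot.get_contact_force(),1),np.round(R.T@robot.get_moment(),2))
        if g:break
print(robot.get_time())
E
```

```text
False [-44.9   0.  191.8] [-0.4  0.1 -1.2]
0.178 False [-45.1   0.  177.7] [ 0.7  0.4 -1. ] [ 0.06 -0.01 -0.04]
0.162 False [-45.    0.  161.7] [ 0.4  0.1 -0.7] [ 0.    0.01 -0.02]
27.4417
```

The pin is in the post with no side load. Now I bear down until it is seated.

```bash
python3 - <<'E'
from h import *
from bench import robot
o,R,J=jig()
loc=lambda:np.round((robot.get_ee_pos()-o)@R*1e3,1)
robot.move_gripper(0,60)
z=.158
while z>.135:
    g=robot.movel(J(-.045,0,z),max_speed=.03,guard=30);robot.hold(.1)
    f=np.mean([R.T@robot.get_contact_force() for _ in range(3)],0);print(round(z,4),g,loc(),np.round(f,1))
    if f[2]>24 or g:break
    z-=.0015
robot.hold(.5);print(loc(),np.round(R.T@robot.get_contact_force(),1),robot.get_width()*87,robot.get_time())
t=robot.snapshot("scene");w=robot.snapshot("wrist")
c=np.zeros((420,800,3),np.uint8);c[:,:400]=w["image"][:,70:470];c[:390,405:795]=crop(t["image"],190,120,130,130,3);cv2.imwrite("pics/c9.png",c)
E
```

```text
0.158 False [-45.    0.  157.9] [ 1.1  0.5 -1.1]
0.1565 False [-45.   -0.  156.5] [-0.2 -1.1 -0.5]
0.155 False [-45.   -0.  155.1] [-0.5 -0.7  2. ]
0.1535 False [-45.   -0.  153.6] [-0.7  0.5  3.3]
0.152 False [-45.1  -0.  151.9] [-0.7 -0.7  3.3]
0.1505 False [-45.2  -0.  150.4] [-1.1 -0.7  4.5]
0.149 False [-45.3   0.  149.4] [-2.4  0.2  7.7]
0.1475 False [-45.3   0.  149.2] [-3.3 -0.2 18.3]
0.146 False [-45.3   0.  149. ] [-7.9  0.2 27.5]
[-45.3   0.  149. ] [-6.3 -0.1 27.4] 20.72614233780418 31.3417
```

View pics/c9.png

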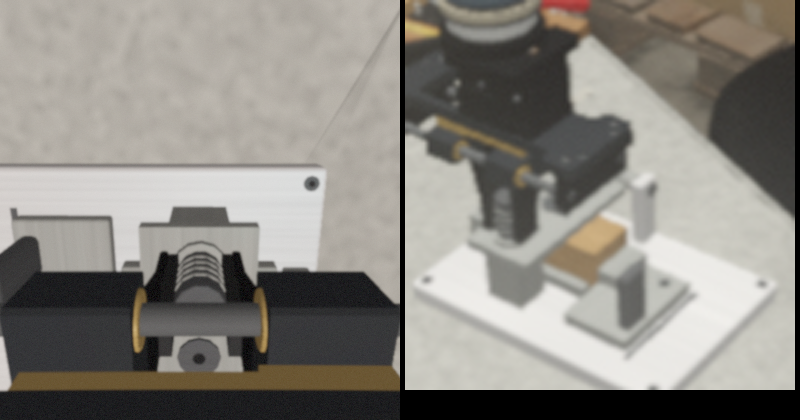

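The pin is seated: there is a hard stop at TCP z 149 mm (149.5 predicted) after 6–8 N of spring, and it is now held at 27 N. The views show the collar on the shut leaf and the jaw still against the block.

```bash
python3 -c "
from bench import robot
print(robot.close_job())"
```

```text
the job is handed in; nothing more can be done
None
```

The job is handed in at about 31 s of the 72 s allowed: the jaw clamps the block against the end stop, the leaf is down, and the pin is seated in the post, with the gripper still holding it down at about 27 N; no verdict came back.

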